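Snap a new tube lamp into the light box

ROBOT

A 7-joint arm with a two-finger parallel gripper is mounted at the origin on the work surface. World frame = base frame: x ahead of the robot, y to its left, z up, the work surface at z = 0. Lengths are in m, angles in rad, forces in N, time in s.
With the tool pointing down it reaches from about 0.425 to 0.925 m from the base axis. Payload 6.8 kg.
Tool frame: the origin (TCP) lies on the mounting face of the last link; the fingertips stand 173 mm ahead of it and the grasp point (between the pads) lies 155 mm ahead of it (tips_ahead is the distance from the TCP to the fingertips, in m); x points along the fingers, y is the direction in which the jaws open and shut, and the axes are right-handed (so a half turn about x gives the same grasp; the last joint's range is limited). The gripper opens to 85 mm and grips with 20 to 120 N. Pads are 22 mm wide; open, the fingers measure 114 mm over their backs; the gripper's body (76 mm by 85 mm) begins 54 mm behind the grasp point. The pads swing forward as they close: fully open they stand 13 mm farther back than shut.
Start: joints at [-1.236, 0.477, 0.022, 1.555, -0.011, 1.109, -0.083], TCP at [0.289, 0.61, 0.405] pointing down, gripper open.
Joint ranges: [-2.96, 2.96], [-0.34, 2.1], [-1.41, 1.46], [0.24, 2.44], [-1.37, 4.51], [0.17, 1.92], [-2.96, 2.96]. Speed limits (rad/s): [2.39, 2.39, 3.14, 3.14, 3.14, 3.14, 3.14].

INTERFACE

Orientations are given as a unit quaternion [w, x, y, z].
In Python, from cell import * gives the robot as it stands.
- The arm moves only by the shell command python3 -m handwheel 'ROWS' [FORCE]. ROWS is text: rows parted by semicolons, each of 7 numbers parted by spaces: the closure, from 0 (fully open) to 1 (shut), then the shift along the tool's x, y, z in cm, then the turn, a rotation vector about the tool's x, y, z in degrees. In form: hand tx ty tz rx ry rz; .... A call has 1 to 10 rows; each row shifts and turns the commanded pose from where the row before left it, along the tool's axes as they then stand; what a row does not reach is not made up. A row lasts 1/12 s, in which the tool goes at most 41.7 mm and 7.16 degrees, less where a joint would pass 70% of its speed; a pose out of reach is approached as far as the arm can. A call is refused whole if a number of a shift passes 4.17 or a number of a turn 7.16, either way. A call with a gripper value outside its range is refused whole. The fingers move at their own pace and stop on an object; FORCE is the grip in N (left out, the last holds). Time passes only in rows, so rows that do not move let the fingers close. It gives the time, the measured TCP pose, the force and the opening at its end, in the units of the state.
- read_state(): the state, without advancing time (a new reading comes with each control period).
- snapshot(name): name is "scene" or "top" or "wrist"; returns the picture (480x640x3 uint8, red, green, blue); there is no depth.
- calibration(name): a dict with "fx", "fy", "cx", "cy" (pixels), "R" (3x3) and "t" (3): a world point X has camera coordinates R X + t; the wrist camera has in their place "tool_from_camera" (4x4, takes a point from camera to tool coordinates, whose origin is the TCP and whose axes are the tool frame's). Camera axes: x right, y down, z forward; pixel columns grow to the right and rows downward; lengths in m; the calibration is good to about 2 mm. A picture is of the moment at which its call begins: read the wrist's pose just before it. calibration takes no time and is no camera call.
- sign_off(): hands the job in, once; it reports no verdict.
The state is a dict: "clock": time; "joints": joint angles; "joint_vel": joint speeds; "tau": joint torques, N m; "tcp_pos": TCP position; "ee_rot": TCP orientation; "ft_force": force on the tool from outside, world axes, zero at the start; "torque": the same for the moment, N m; "width": finger opening in m.
Only numpy, scipy, OpenCV 4.12 (cv2) and the standard library are available. Lean on these libraries where they do the work, as an engineer would, in place of code of your own. Each camera call takes 0.05 s, during which the arm holds its last target.

TASK

Take the new tube lamp out of its card tray and press it level between the two spring clips in the open pine light box until both of its pointed ends have snapped home, then let go of it and shut the clear lid. The lamp is thin glass and the box stands on soft foam feet that give under the push: press slowly, feel for the snap, and never push harder than 20 newtons or squash the feet flat; leave the toys and the other things where they are.

Things in the scene. Friction and masses are not known exactly. Their poses are not given: they have to be found in the camera images.
- lamp: The new tube lamp: double-ended, lying loose in the card tray, about 90 g. Origin at its centre, y along its axis (both ends alike, so either way round is right). Opal glass tube 26 mm in diameter and 88 mm long; at each end a steel cap 20 mm in diameter and 10 mm long, then a steel cone 9 mm long that tapers to a 3 mm blunt point; 126 mm over the points.
- tray: Open card tray, fixed, 110 x 160 mm, rim 9 mm high, floor 3 mm thick. Origin under its centre, y along its long side. Two notched card ribs (5 mm thick, 36 mm either side of the middle, 24 mm high) carry the lamp along the tray's y, its axis 32 mm above the shelf top; between the ribs there is free room for fingers.
- light_box: Pine light box open at the top, 136 (x) x 210 (y) x 60 mm high, walls and bottom 8 mm. Origin: centre of its underside, 26 mm above the shelf top on four soft foam feet; x points to the lid hinge at the back, y along its length. Fixed sideways, but it sinks straight down under a push, several mm before the clips give and 18 mm at most, and comes back. Two rests inside carry the lamp's caps.
- seat (a point): Where the lamp's centre lies when it is home: on the middle of the light box, 38 mm above the underside of the box (22 mm below its rim, 64 mm above the shelf top while nothing presses); moves with the box. There the lamp's axis runs along the box's y and its caps lie on two rests 99 mm apart.
- clip_left (a joint): Spring clip at the box's +y end: upright steel leaf 22 mm wide, 60 mm from the middle, hinged at its foot; 0 = at rest, grows as it is spread outward (rad). At its top, 4 mm above seat height, a rolled bead 3.6 mm thick; below it a window takes the lamp's point. The lamp's cones spread it, 0.02 to 0.1; when the points pass the bead it springs back and draws the lamp home.
- clip_right (a joint): The same spring clip at the box's -y end. The resistance of the pair rises until the points pass the beads, about 6 mm above home relative to the (sunken) box, then drops at once. The push needed changes with friction, roughly 10 to 17 N. One end may go before the other.
- lid (a joint): Hinge of the clear lid, along the back top edge of the light box (box frame x = +68 mm, z = 60 mm): 0 = shut, flat on the rim; it starts open, leaning back at about its stop, 1.95 rad. The hinge is damped; once the lid is pushed forward past upright (1.57) it sinks shut by itself in a few seconds. It shuts only over a lamp that is home.
- lid_edge (a point): Middle of the lid's free edge. The lid is a clear plate 136 mm from hinge to this edge, 210 mm wide, 5 mm thick; pushing its back, from behind the box toward the robot side, swings it shut.
- duck: Bystander: tin wind-up duck, 75 mm tall, on the turntable display.
- helicopter: Bystander: grey plastic helicopter, 130 mm rotor, 67 mm tall, on the turntable display.
- owl: Bystander: white ceramic owl, 85 mm tall, on the turntable display.
- top: Bystander: hardwood spinning top in a cup stand, 71 mm tall, on the turntable display.
- brick_a: Bystander: silicone brick 64 x 32 x 24 mm on the shelf top.
- brick_b: Bystander: silicone brick 32 x 32 x 24 mm on the shelf top.
- carton: Bystander: the lamp's empty carton, 40 x 150 x 40 mm, on the shelf top.
- screwdriver: Bystander: screwdriver 170 mm long on the shelf top.
There are look-alikes about, which are no part of the job. There is more than one size of the lamp; the one meant has the size given above.

How it is judged:
On the way:
1. the lamp has snapped home between the two clips, with the lid still open (x of lamp in the frame of seat between -0.003 and 0.003 m and y of lamp in the frame of seat between -0.003 and 0.003 m and z of lamp in the frame of seat between -0.002 and 0.002 m and angle between the y axis of lamp and the y axis of light_box, either way round below 0.06 rad and value of joint each of clip_left, clip_right below 0.04 rad and value of joint lid above 1 rad), for 0.2 s.
At the end, for the whole second after the job is handed in: The lamp lies home in the light box: its centre within 3 mm of the seat along and across and 2 mm in height, its axis within 0.06 rad of the box's y, both clips sprung back to under 0.04 rad, lamp released and at rest; the lid is shut (under 0.05 rad) (x of lamp in the frame of seat between -0.003 and 0.003 m and y of lamp in the frame of seat between -0.003 and 0.003 m and z of lamp in the frame of seat between -0.002 and 0.002 m and angle between the y axis of lamp and the y axis of light_box, either way round below 0.06 rad and value of joint each of clip_left, clip_right below 0.04 rad and value of joint lid below 0.05 rad and linear speed of lamp below 0.02 m/s and contact force between the fingers and lamp below 0.2 N); the robot touches nothing.
It fails at once if the box is pushed down by more than 16.5 mm on its feet (a push of more than about 20 N) (height (world z) of seat below 0.0475 m).
It fails at once if the glass lamp is rammed into the box: over 80 N between lamp and light box (the squeeze and the snap of the clips stay well below) (contact force between lamp and light_box above 80 N).
It fails at once if a bystander is moved by more than 20 mm (distance of any of duck, helicopter, owl, top, brick_a, brick_b, carton, screwdriver from where it was at the start of the episode above 0.02 m).
It also fails if it takes over 72 s, if anything falls off the work surface, if the arm or the gripper's body presses on something with over 40 N, if the wrist force passes 120 N, or if a joint passes its speed limit or range.

## Working session

There is one attempt and no reset: what is moved stays moved. The work goes in short steps, Python scripts to look and compute and a shell command to move; the robot and the scene stay as the last step left them, time stands still between calls to the robot, and variables do not carry over. Pictures are saved under pics/ and viewed, and the job is handed in when it is done.

```bash
mkdir -p pics; ls; python3 - <<'E'
from cell import *
import cv2
s=read_state();print(s)
for n in("scene","top","wrist"):
    im=snapshot(n);cv2.imwrite(f"pics/{n}0.png",im[:,:,::-1]);print(n,calibration(n))
E
```

```text
pics
{'clock': 0.0, 'joints': array([-1.23611162,  0.47782029,  0.02231753,  1.55646252, -0.01153682,
        1.10932484, -0.08308715]), 'joint_vel': array([ 2.49189493e-03,  8.67513952e-04, -4.26403198e-04,  7.68001500e-05,
       -1.25662751e-03, -8.98102991e-04, -1.46824205e-04]), 'tau': array([-1.73532113e-03, -5.96448684e+01,  1.60688739e+00, -2.81205028e+01,
        1.24119947e-02,  9.28327034e-03, -1.44752698e-05]), 'tcp_pos': array([0.2890647 , 0.60965971, 0.40370678]), 'ee_rot': array([ 0.68973839,  0.15460132,  0.6899632 , -0.15591719]), 'ft_force': array([0.18605927, 0.62974561, 0.39432996]), 'torque': array([ 0.01776421, -0.00664988, -0.00867917]), 'width': 0.08524799507418715}
scene {'fx': 553.3822475141711, 'fy': 553.3822475141711, 'cx': 320.07378418095556, 'cy': 235.7440193320427, 'R': array([[ 0.88934617,  0.45700378, -0.01452334],
       [ 0.32577519, -0.6556187 , -0.68120089],
       [-0.32083315,  0.60109206, -0.73195247]]), 't': array([-0.44787905, -0.10710772,  1.65290783])}
top {'fx': 442.92990529417176, 'fy': 442.92990529417176, 'cx': 314.816684095807, 'cy': 244.31415372952733, 'R': array([[ 0.02631455, -0.99898127,  0.03666018],
       [-0.98547394, -0.03207878, -0.16676947],
       [ 0.16777559, -0.03173919, -0.98531415]]), 't': array([-0.03271129,  0.47962391,  1.00271612])}
wrist {'fx': 422.26832528499824, 'fy': 422.26832528499824, 'cx': 315.28861842173967, 'cy': 241.83790175612953, 'tool_from_camera': array([[ 5.91781026e-04, -2.74908096e-01,  9.61470326e-01,
         2.96926743e-02],
       [ 9.99999793e-01, -8.19701675e-05, -6.38933048e-04,
         5.14502189e-04],
       [ 2.54459751e-04,  9.61470505e-01,  2.74907991e-01,
        -6.87140998e-02],
       [ 0.00000000e+00,  0.00000000e+00,  0.00000000e+00,
         1.00000000e+00]])}
```

View pics/scene0.png

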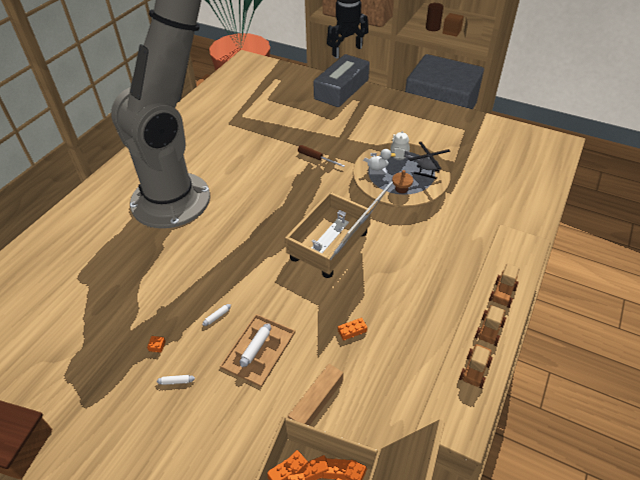

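View pics/top0.png

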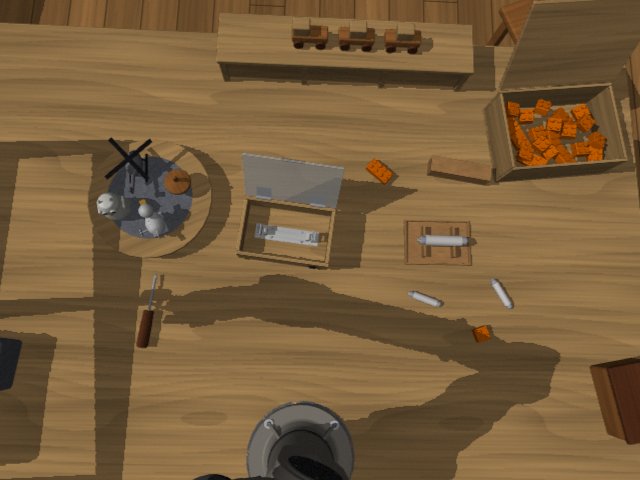

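View pics/wrist0.png

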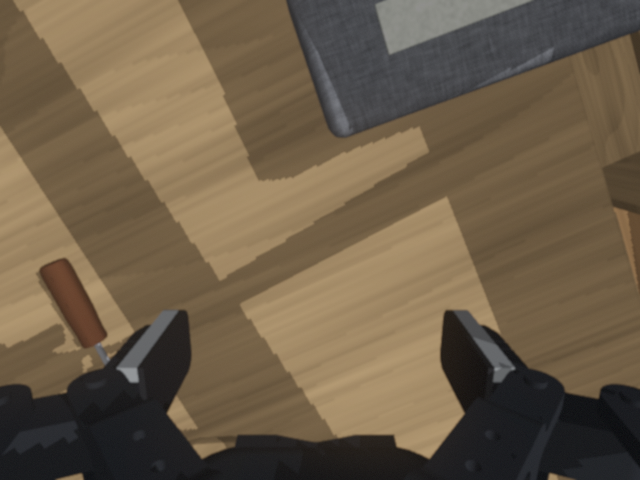

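Candidates for the lamp: the tube in the tray at top (443,241) / scene (256,343); loose small lamps at top (425,298) and (502,293). The description says the one in the tray; I'll check its length in a close crop.

```bash
cat > h.py <<'E'
import numpy as np,cv2
from cell import *
from scipy.spatial.transform import Rotation as Rn
def cam(n,s=None):
    c=calibration(n)
    if n=="wrist":
        R=Rn.from_quat(np.roll(s["ee_rot"],-1)).as_matrix();T=c["tool_from_camera"]
        Rw=R@T[:3,:3];o=s["tcp_pos"]+R@T[:3,3]
        return c,Rw,o
    return c,c["R"].T,-c["R"].T@c["t"]
def ray(n,uv,z,s=None):
    c,Rw,o=cam(n,s)
    uv=np.atleast_2d(uv).astype(float)
    d=np.c_[(uv[:,0]-c["cx"])/c["fx"],(uv[:,1]-c["cy"])/c["fy"],np.ones(len(uv))]@Rw.T
    return o+d*((z-o[2])/d[:,2])[:,None]
def proj(n,X,s=None):
    c,Rw,o=cam(n,s); p=(np.atleast_2d(X)-o)@Rw
    return np.c_[p[:,0]/p[:,2]*c["fx"]+c["cx"],p[:,1]/p[:,2]*c["fy"]+c["cy"]]
def crop(n,im,x0,y0,w,h,k,name):
    cv2.imwrite(name,cv2.resize(im[y0:y0+h,x0:x0+w,::-1],None,fx=k,fy=k,interpolation=cv2.INTER_CUBIC))
E
python3 - <<'E'
from h import *
im=cv2.imread("pics/top0.png")[:,:,::-1]; crop("top",im,395,210,120,100,6,"pics/c1.png")
crop("top",im,225,145,130,130,4.6,"pics/c2.png")
im=cv2.imread("pics/scene0.png")[:,:,::-1]; crop("scene",im,280,180,110,100,6,"pics/c3.png")
for uv in [(443,241),(425,298),(502,293)]: print(ray("top",uv,.03))
p=ray("top",[(418,240),(470,241)],.032);print(p,np.linalg.norm(p[0]-p[1]))
E
```

```text
[[ 0.50038967 -0.32771412  0.03      ]]
[[ 0.36251783 -0.2817966   0.03      ]]
[[ 0.37950569 -0.46652412  0.03      ]]
[[ 0.50046286 -0.26641414  0.032     ]
 [ 0.50217524 -0.39287235  0.032     ]] 0.1264697995156127
```

View pics/c1.png

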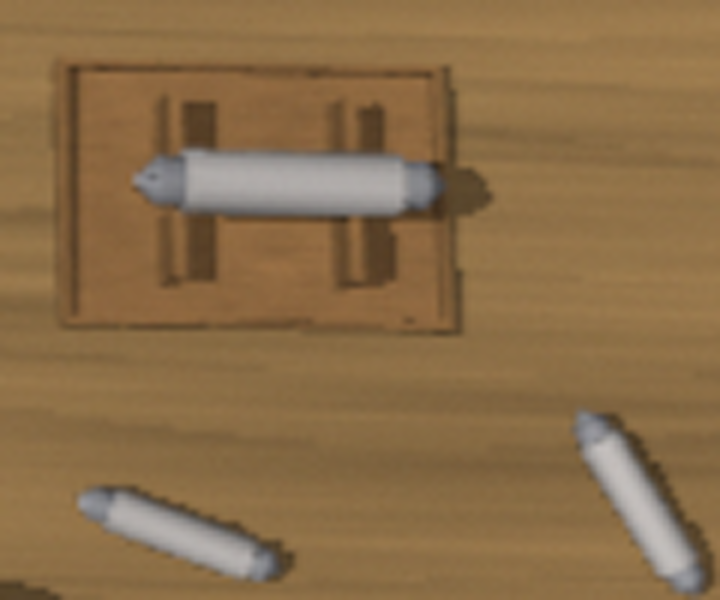

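View pics/c2.png

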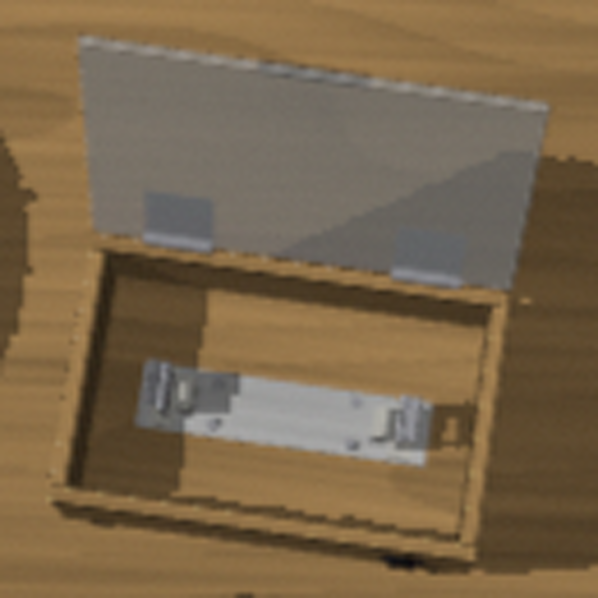

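View pics/c3.png

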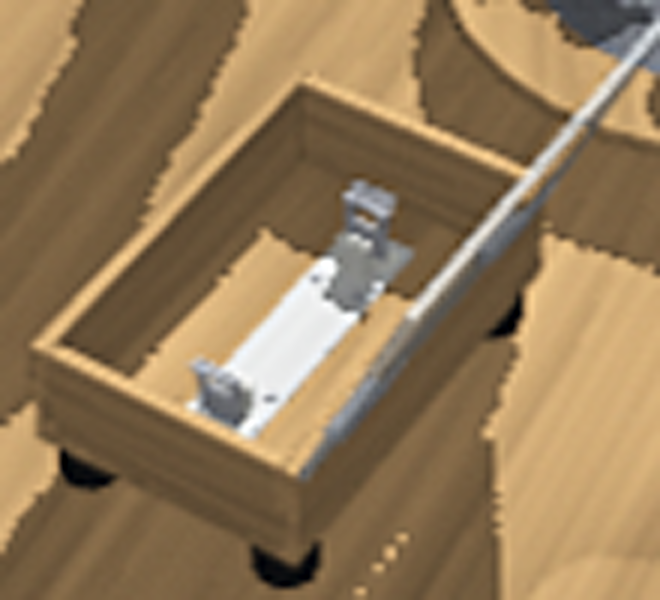

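```bash
python3 - <<'E'
from h import *
c=np.array([(95,240),(510,295),(52,497),(472,553)])/4.6+[225,145]
P=ray("top",c,.086);print(P)
a=P[0]-P[1];b=P[2]-P[3];print(np.linalg.norm(a),np.linalg.norm(b),np.linalg.norm(P[0]-P[2]),P.mean(0))
# clips tops z=.068+? beads in both views
print("yaw",[np.degrees(np.arctan2(-v[0],v[1])) for v in(a,b)])
im=cv2.imread("pics/top0.png")
# lamp mask
hsv=cv2.cvtColor(im,cv2.COLOR_BGR2HSV);m=((hsv[...,1]<50)&(hsv[...,2]>110)).astype(np.uint8);m[:,:412]=0;m[:,476:]=0;m[:225]=0;m[260:]=0
n,l,st,ce=cv2.connectedComponentsWithStats(m);i=1+np.argmax(st[1:,4]);print(st[i],ce[i])
ys,xs=np.where(l==i);r=cv2.minAreaRect(np.c_[xs,ys].astype(np.float32));print(r)
vx=cv2.fitLine(np.c_[xs,ys].astype(np.float32),2,0,.01,.01).ravel()
for u in (420,468): print(ray("top",(u,vx[3]+(u-vx[2])*vx[1]/vx[0]),.032))
print(ray("top",ce[i],.032))
s=read_state();R=Rn.from_quat(np.roll(s["ee_rot"],-1)).as_matrix();print(R.round(3))
E
```

```text
[[ 0.57656298  0.1434981   0.086     ]
 [ 0.55586842 -0.06315592  0.086     ]
 [ 0.44725403  0.1575042   0.086     ]
 [ 0.42621359 -0.04701071  0.086     ]]
0.20768761753051238 0.20559437717035187 0.1300652685814969 [0.50147476 0.04770892 0.086     ]
yaw [np.float64(-5.718595421870507), np.float64(-5.873908807005244)]
[418 235  49  11 430] [442.60465116 239.93488372]
((442.0294189453125, 239.88238525390625), (48.0883674621582, 9.75085735321045), 2.726310968399048)
[[ 0.50269267 -0.27128861  0.032     ]]
[[ 0.50247143 -0.38800129  0.032     ]]
[[ 0.50258869 -0.32615211  0.032     ]]
[[-0.001  0.428  0.904]
 [-0.001  0.904 -0.428]
 [-1.    -0.001  0.   ]]
```

```bash
python3 -m handwheel '0 0 0 0 6.46 0 0;0 0 0 0 6.46 0 0;0 0 0 0 6.46 0 0;0 0 0 0 6.46 0 0;0 0 0 0 6.46 0 0;0 0 0 0 6.46 0 0;0 0 0 0 6.46 0 0;0 0 0 0 6.46 0 0;0 0 0 0 6.46 0 0;0 0 0 0 6.46 0 0'; python3 - <<'E'
from h import *
s=read_state();R=Rn.from_quat(np.roll(s["ee_rot"],-1)).as_matrix();print(R.round(3),s['tcp_pos'],R.T@(np.array([.5025,-.33,.405])-s['tcp_pos']))
E
```

```text
clock: 0.98
tcp_pos: [0.2891, 0.6098, 0.4043]
ee_rot: [-0.499, -0.501, -0.499, 0.502]
ft_force: [0.3, -0.1, 0.2]
width: 0.0849
[[-0.     1.    -0.005]
 [-0.001 -0.005 -1.   ]
 [-1.    -0.     0.001]] [0.28909042 0.60982171 0.40429886] [-1.17367397e-04  2.18102006e-01  9.38744100e-01]
```

```bash
python3 -m handwheel '0 0 .87 3.75 0 0 0;0 0 .87 3.75 0 0 0;0 0 .87 3.75 0 0 0;0 0 .87 3.75 0 0 0;0 0 .87 3.75 0 0 0;0 0 .87 3.75 0 0 0;0 0 .87 3.75 0 0 0;0 0 .87 3.75 0 0 0;0 0 .87 3.75 0 0 0;0 0 .87 3.75 0 0 0'; python3 -m handwheel '0 0 .87 3.75 0 0 0;0 0 .87 3.75 0 0 0;0 0 .87 3.75 0 0 0;0 0 .87 3.75 0 0 0;0 0 .87 3.75 0 0 0;0 0 .87 3.75 0 0 0;0 0 .87 3.75 0 0 0;0 0 .87 3.75 0 0 0;0 0 .87 3.75 0 0 0;0 0 .87 3.75 0 0 0'; python3 -m handwheel '0 0 .87 3.75 0 0 0;0 0 .87 3.75 0 0 0;0 0 .87 3.75 0 0 0;0 0 .87 3.75 0 0 0;0 0 .87 3.75 0 0 0;0 0 0 0 0 0 0'; python3 - <<'E'
from h import *
s=read_state();im=snapshot("wrist");cv2.imwrite("pics/w1.png",im[:,:,::-1])
print(s['tcp_pos'],s['joints'])
cv2.imwrite("pics/t1.png",snapshot("top")[:,:,::-1])
E
```

```text
clock: 1.82
tcp_pos: [0.3763, 0.233, 0.4046]
ee_rot: [0.5, 0.5, 0.5, -0.5]
ft_force: [0.4, -0.1, -0.3]
width: 0.0853
clock: 2.65
tcp_pos: [0.4635, -0.1418, 0.4048]
ee_rot: [0.5, 0.5, 0.5, -0.499]
ft_force: [0.2, 1.1, -0.4]
width: 0.0853
clock: 3.15
tcp_pos: [0.506, -0.3348, 0.4049]
ee_rot: [-0.5, -0.5, -0.497, 0.503]
ft_force: [-0.9, -0.5, 0.4]
width: 0.0854
[ 0.50598323 -0.33482187  0.40494333] [-0.09756839  0.45367247  0.78808219  1.76502669 -0.35643491  1.06948811
  0.80559649]
```

View pics/w1.png

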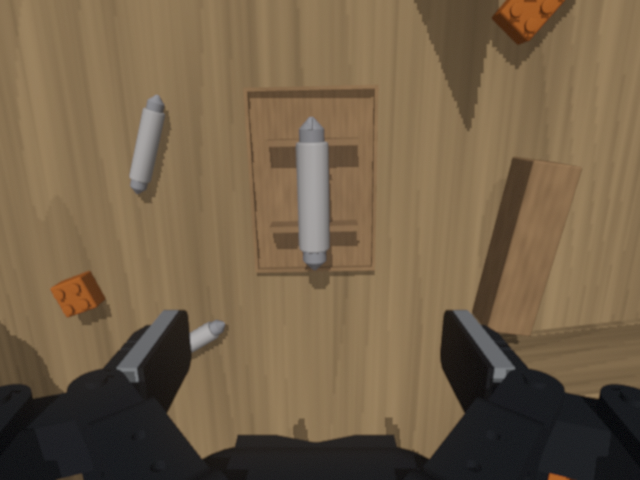

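The tray lamp is centred at about (313,193), points at (312,117) and (316,268), with three lamp types in sight (shorter loose ones at (147,143) and (205,338)). I'll measure it now.

```bash
python3 - <<'E'
from h import *
s=read_state();im=cv2.imread("pics/w1.png")
hsv=cv2.cvtColor(im,cv2.COLOR_BGR2HSV);m=((hsv[...,1]<45)&(hsv[...,2]>110)).astype(np.uint8);m[:,:285]=0;m[:,345:]=0;m[:105]=0;m[280:]=0
for v in (160,180,200,220,240):
    x=np.where(m[v])[0];print(v,x.min(),x.max())
rows=np.where(m.sum(1)>0)[0];print(rows.min(),rows.max())
V=np.arange(150,245);cx=[np.where(m[v])[0][[0,-1]].mean() for v in V];k=np.polyfit(V,cx,1)
p=ray("wrist",[(np.polyval(k,v),v) for v in (rows.min(),rows.max()+1)],.032,s);print(p,np.linalg.norm(p[0]-p[1]),p.mean(0))
# cross edges tube ends
im=cv2.imread("pics/t1.png");crop("top",im[:,:,::-1],395,210,120,100,6,"pics/c4.png")
E
```

```text
160 297 326
180 297 326
200 298 327
220 299 327
240 299 327
117 263
[[ 0.50364278 -0.25685875  0.032     ]
 [ 0.50545689 -0.37760357  0.032     ]] 0.12075844449944757 [ 0.50454983 -0.31723116  0.032     ]
```

```bash
python3 -m handwheel '0 0 0 0 0 0 0;0 0 0 0 0 0 0;0 0 0 0 0 0 0'; python3 - <<'E'
from h import *
s=read_state();im=snapshot("wrist");cv2.imwrite("pics/w2.png",im[:,:,::-1]);im=im[:,:,::-1]
R=Rn.from_quat(np.roll(s["ee_rot"],-1)).as_matrix();print(R.round(4),s['tcp_pos'],s['joint_vel'].round(3))
crop("w",im[:,:,::-1],235,80,150,200,3,"pics/c5.png")
hsv=cv2.cvtColor(im,cv2.COLOR_BGR2HSV);m=((hsv[...,1]<45)&(hsv[...,2]>110)).astype(np.uint8);m[:,:285]=0;m[:,345:]=0;m[:105]=0;m[280:]=0
rows=np.where(m.sum(1)>0)[0];print(rows.min(),rows.max())
V=np.arange(150,240);cx=[np.where(m[v])[0][[0,-1]].mean() for v in V];k=np.polyfit(V,cx,1)
print(k, ray("wrist",[(np.polyval(k,v),v) for v in (rows.min(),269)],.032,s))
E
```

```text
clock: 3.5
tcp_pos: [0.5075, -0.3259, 0.4046]
ee_rot: [0.5, 0.5, 0.501, -0.499]
ft_force: [-0.3, 0.1, -0.1]
width: 0.0855
[[ 1.0e-04  1.0e+00  2.9e-03]
 [ 1.2e-03  2.9e-03 -1.0e+00]
 [-1.0e+00  1.0e-04 -1.2e-03]] [ 0.50754628 -0.3258591   0.40462785] [ 0.002 -0.001  0.006 -0.002  0.001 -0.001  0.002]
132 276
[4.40795160e-03 3.09214876e+02] [[ 0.50420982 -0.26405638  0.032     ]
 [ 0.5046306  -0.37816029  0.032     ]]
```

View pics/c5.png

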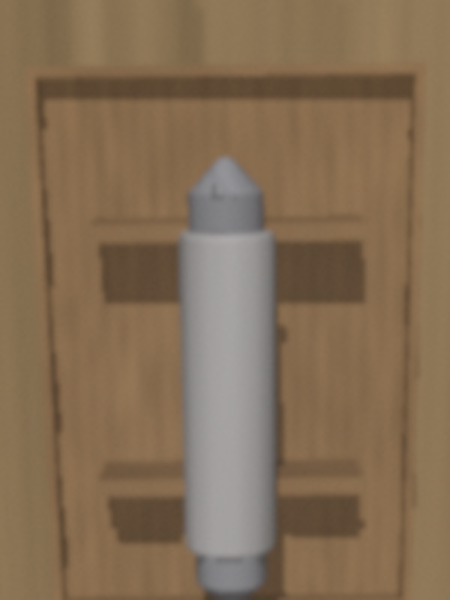

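View pics/c4.png

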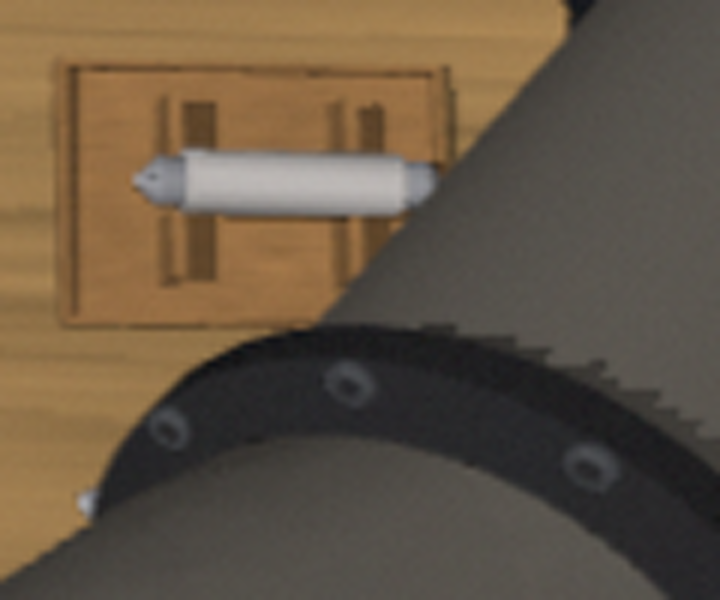

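```bash
python3 - <<'E'
from h import *
s=read_state()
print(ray("wrist",[(310,157.7),(310,265.3)],.045,s),ray("wrist",[(310,157.7),(310,265.3)],.032,s))
# tray corners: near/far rim z .009
print(ray("wrist",[(235+38/3,80+80/3),(235+415/3,80+78/3)],.009,s))
print(ray("top",(np.array([(65,65),(447,68),(60,327),(458,332)])/6+[395,210]),.009).mean(0))
E
```

```text
[[ 0.50455448 -0.28312348  0.045     ]
 [ 0.50447429 -0.37057143  0.045     ]] [[ 0.50440614 -0.28417872  0.032     ]
 [ 0.50432279 -0.37507038  0.032     ]]
[[ 0.45268976 -0.24469107  0.009     ]
 [ 0.55648922 -0.24390291  0.009     ]]
[ 0.49939022 -0.32211261  0.009     ]
```

```bash
python3 -m handwheel '0 3 -.35 .1 0 0 0;0 4 0 0 0 0 0;.2 4 0 0 0 0 0;.3 4 0 0 0 0 0;.3 3 0 0 0 0 0;.3 2 0 0 0 0 0;.3 1.46 0 0 0 0 0;.3 .5 0 0 0 0 0;.3 0 0 0 0 0 0;.3 0 0 0 0 0 0'; python3 - <<'E'
from h import *
s=read_state();im=snapshot("wrist");cv2.imwrite("pics/w3.png",im[:,:,::-1])
E
```

```text
clock: 4.38
tcp_pos: [0.5042, -0.3287, 0.1862]
ee_rot: [0.501, 0.5, 0.5, -0.5]
ft_force: [-1.0, -0.2, -1.1]
width: 0.0599
```

View pics/w3.png

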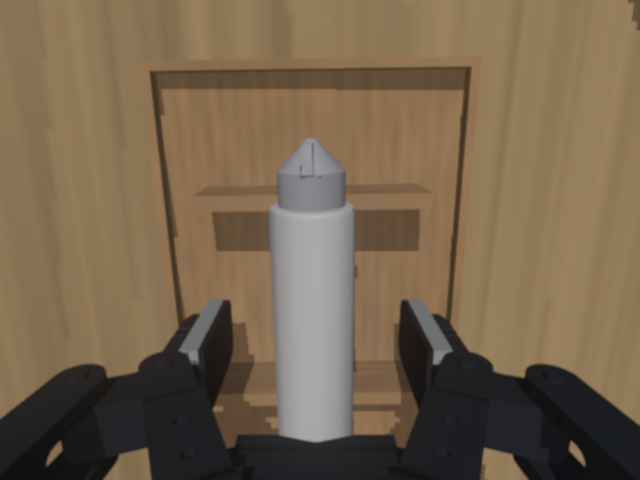

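The lamp stands centred between the pads (tube axis at column ≈314). Closing.

```bash
python3 -m handwheel '.5 0 0 0 0 0 0;.7 0 0 0 0 0 0;.9 0 0 0 0 0 0;1 0 0 0 0 0 0;1 0 0 0 0 0 0;1 0 0 0 0 0 0;1 0 0 0 0 0 0' 60;  python3 -m handwheel '1 -.3 0 0 0 0 0;1 -1 0 0 0 0 0;1 -2 0 0 0 0 0;1 -3 0 0 0 0 0;1 -3 0 0 0 0 0;1 -2 0 0 0 0 0;1 -1 0 0 0 0 0;1 0 0 0 0 0 0;1 0 0 0 0 0 0';python3 - <<'E'
from h import *
s=read_state();im=snapshot("wrist");cv2.imwrite("pics/w4.png",im[:,:,::-1])
cv2.imwrite("pics/s4.png",snapshot("scene")[:,:,::-1])
R=Rn.from_quat(np.roll(s["ee_rot"],-1)).as_matrix();print(R.round(4),s['tcp_pos'])
E
```

```text
clock: 5.02
tcp_pos: [0.5039, -0.3287, 0.1857]
ee_rot: [0.5, 0.5, 0.5, -0.5]
ft_force: [-0.0, 0.1, 6.0]
width: 0.0244
clock: 5.77
tcp_pos: [0.5036, -0.3281, 0.3078]
ee_rot: [0.5, 0.5, 0.5, -0.5]
ft_force: [-0.3, 0.1, -1.8]
width: 0.0242
[[ 0.e+00  1.e+00  8.e-04]
 [ 5.e-04  8.e-04 -1.e+00]
 [-1.e+00  0.e+00 -5.e-04]] [ 0.5035756  -0.32809365  0.30778659]
```

View pics/w4.png

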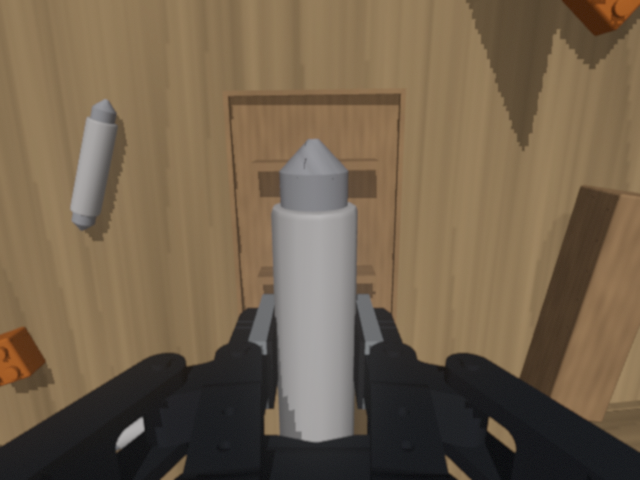

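View pics/s4.png

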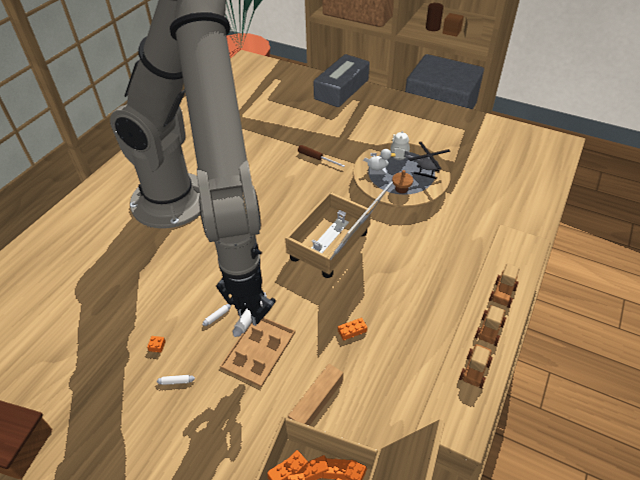

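```bash
python3 -m handwheel '1 -2 0 -1 0 0 0;1 -2 0 -2.5 0 0 0;1 -2 0 -4 0 0 0;1 -1.5 0 -4 0 0 0;1 -1 0 -4 0 0 0;1 -.5 0 -4 0 0 0;1 0 0 -4 0 0 0;1 0 0 -4 0 0 0;1 0 0 -4 0 0 0;1 0 0 -2.5 0 0 0';  python3 -m handwheel '1 0 0 -1.2 0 0 0;1 0 0 0 2.9 0 0;1 0 0 0 2.9 0 0;1 0 0 0 0 0 0;1 0 0 0 0 0 0;1 0 0 0 0 0 0;1 0 0 0 0 0 0';python3 - <<'E'
from h import *
s=read_state();im=snapshot("wrist");cv2.imwrite("pics/w5.png",im[:,:,::-1])
R=Rn.from_quat(np.roll(s["ee_rot"],-1)).as_matrix();print(R.round(4),s['tcp_pos'],s['joint_vel'].round(3))
E
```

```text
clock: 6.7
tcp_pos: [0.5028, 0.0124, 0.395]
ee_rot: [0.5, 0.498, 0.502, -0.499]
ft_force: [0.4, -0.9, -1.0]
width: 0.0241
clock: 7.28
tcp_pos: [0.5034, 0.0195, 0.396]
ee_rot: [-0.474, -0.524, -0.474, 0.525]
ft_force: [-0.2, -0.5, -1.1]
width: 0.024
[[-7.000e-04  9.950e-01 -1.003e-01]
 [-3.000e-04 -1.003e-01 -9.950e-01]
 [-1.000e+00 -6.000e-04  4.000e-04]] [0.50339957 0.01950692 0.39600612] [-0.    -0.004  0.003 -0.004  0.003  0.002 -0.005]
```

View pics/w5.png

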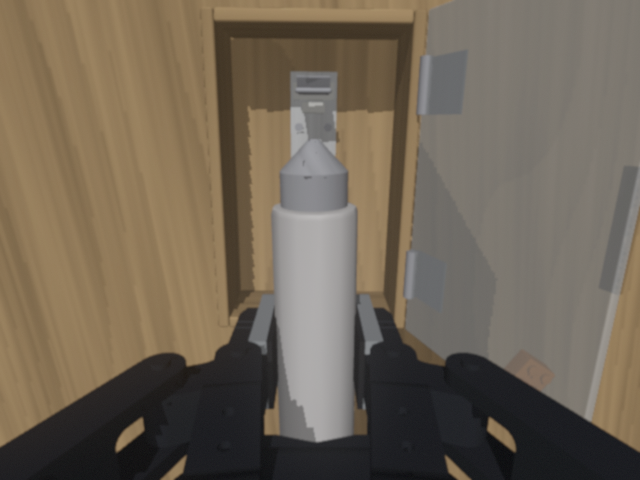

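Box rim corners at about (203,10), (427,10), (219,327); the +y clip at (314,88). The lamp is held straight ahead of it.

```bash
python3 - <<'E'
from h import *
s=read_state();im=cv2.imread("pics/w5.png")[:,:,::-1]
crop("w",im,190,0,250,140,3.2,"pics/c6.png");crop("w",im,195,230,240,110,3.2,"pics/c7.png")
E
```

```text
(no output)
```

View pics/c6.png

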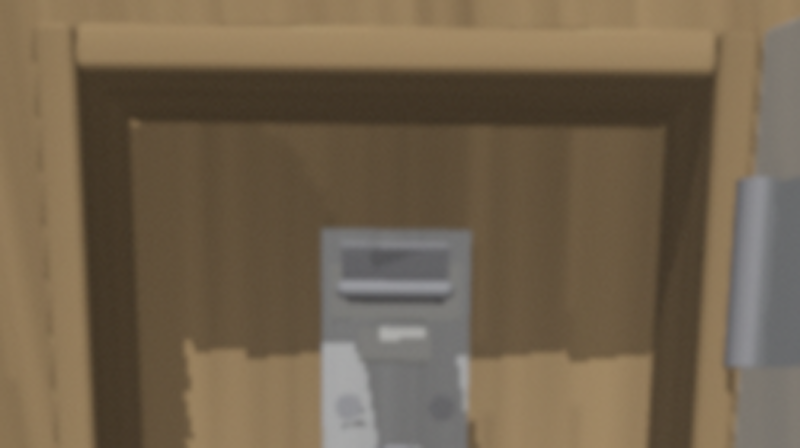

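View pics/c7.png

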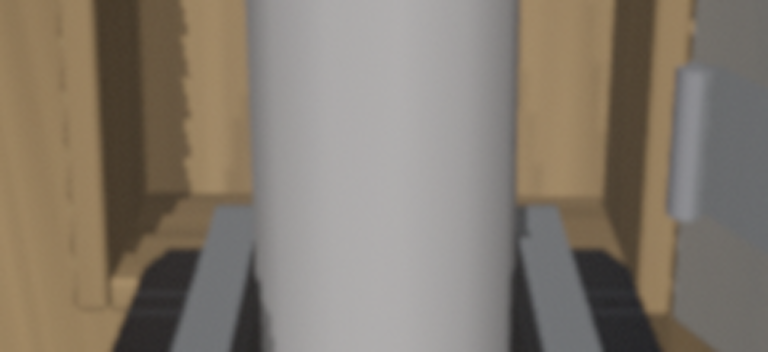

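```bash
python3 - <<'E'
from h import *
s=read_state()
a=np.array([(78,65),(715,72)])/3.2+[190,0]
b=np.array([(108,280),(640,280),(82,307)])/3.2+[195,230]
P=ray("wrist",np.r_[a,b],.086,s);print(P.round(4))
lx=P[2]-P[0];print("left edge yaw",np.degrees(np.arctan2(lx[0]*-1,lx[1])),np.linalg.norm(lx),np.linalg.norm(P[1]-P[0]))
v=P[1]-P[0];print("far edge yaw",np.degrees(np.arctan2(v[1],v[0])))
rx=P[3]-P[1];print("right edge",rx, np.degrees(np.arctan2(rx[0],-rx[1])))
c=P[:4].mean(0);print("centre",c)
bead=ray("wrist",(313.1,90.3),.069,s);print("bead",bead)
R=Rn.from_quat(np.roll(s["ee_rot"],-1)).as_matrix()
print("centre in tool",R.T@(c-s['tcp_pos']),"bead",R.T@(bead[0]-s['tcp_pos']))
# lamp axis in tool
im=cv2.imread("pics/w5.png");hsv=cv2.cvtColor(im,cv2.COLOR_BGR2HSV)
E
```

```text
[[ 0.457   0.1527  0.086 ]
 [ 0.5759  0.1395  0.086 ]
 [ 0.4349 -0.0417  0.086 ]
 [ 0.5553 -0.0539  0.086 ]
 [ 0.4279 -0.0478  0.086 ]]
left edge yaw 173.51843559802532 0.1956944831270467 0.11963119390945885
far edge yaw -6.346595170079653
right edge [-0.02055956 -0.19341131  0.        ] -6.067737210648997
centre [0.50576748 0.04916803 0.086     ]
bead [[0.51195305 0.10845829 0.069     ]]
centre in tool [ 0.31012087 -0.00055528 -0.02978984] bead [ 0.32710702 -0.00034828 -0.08940547]
```

```bash
python3 -m handwheel '1 0 -.07 -1.4 .3 0 0;1 1 0 -1.41 0 0 0;1 2.5 0 0 0 0 0;1 3 0 0 0 0 0;1 3 0 0 0 0 0;1 2 0 0 0 0 0;1 1 0 0 0 0 0;1 0 0 0 0 0 0;1 0 0 0 0 0 0;1 0 0 0 0 0 0';python3 - <<'E'
from h import *
s=read_state();im=snapshot("wrist");cv2.imwrite("pics/w6.png",im[:,:,::-1])
R=Rn.from_quat(np.roll(s["ee_rot"],-1)).as_matrix();print(R.round(4),s['tcp_pos'],s['joint_vel'].round(3))
im=snapshot("scene");crop("s",im,220,130,200,160,4,"pics/s6.png")
E
```

```text
clock: 8.17
tcp_pos: [0.5064, 0.0479, 0.2724]
ee_rot: [0.473, 0.526, 0.473, -0.525]
ft_force: [0.1, 0.1, -0.0]
width: 0.0243
[[ 1.900e-03  9.944e-01 -1.057e-01]
 [ 5.000e-04 -1.057e-01 -9.944e-01]
 [-1.000e+00  1.900e-03 -7.000e-04]] [0.50642028 0.0478889  0.27236919] [-0.005 -0.013  0.007 -0.002 -0.001  0.001  0.   ]
```

View pics/w6.png

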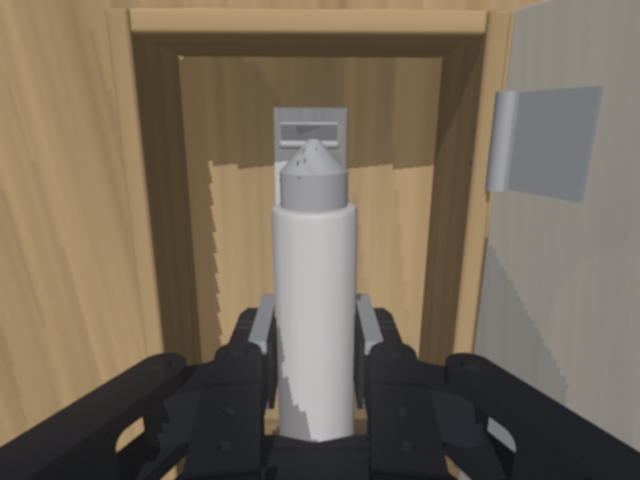

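View pics/s6.png

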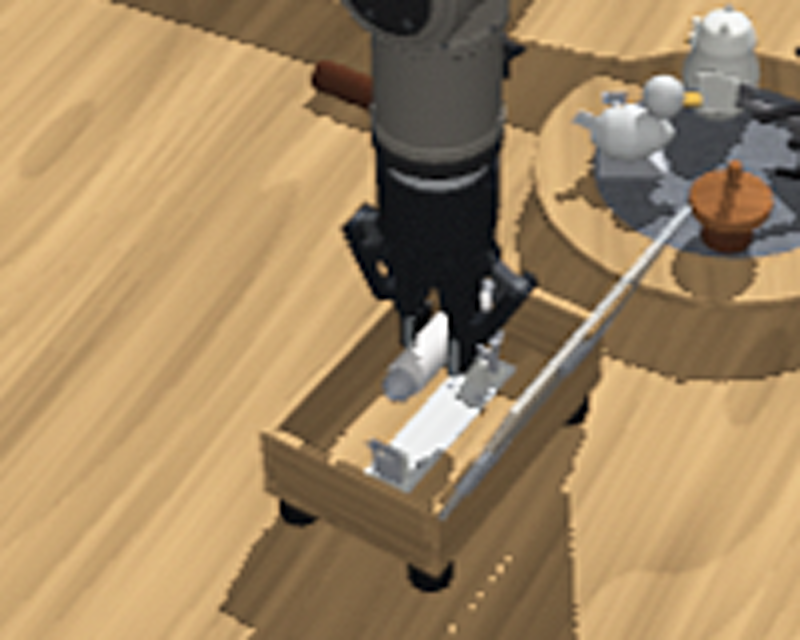

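```bash
python3 - <<'E'
from h import *
s=read_state();R=Rn.from_quat(np.roll(s["ee_rot"],-1)).as_matrix()
im=cv2.imread("pics/w6.png")[:,:,::-1]
crop("w",im,250,90,120,130,5,"pics/c8.png")
def T(px,z): return (R.T@(ray("wrist",px,z,s)[0]-s['tcp_pos'])).round(4)
print("bead",T((309,144),.069), "lamp tip",T((313.7,139),s['tcp_pos'][2]-.154),"tube",T((314.5,207),s['tcp_pos'][2]-.154+.0),"plate",T((310.3,109),.034+.002))
print("rim L/R at row 30:",T((148,100),.086),T((487,100),.086))
print("rim far",T((310,33),.086))
E
```

```text
bead [ 0.2037 -0.0015 -0.0609] lamp tip [ 0.1541  0.0006 -0.0648] tube [ 0.1541  0.0008 -0.045 ] plate [ 0.2367 -0.0013 -0.0752]
rim L/R at row 30: [ 0.1866 -0.0579 -0.0769] [ 0.1868  0.0617 -0.0769]
rim far [ 0.1867 -0.0008 -0.0984]
```

View pics/c8.png

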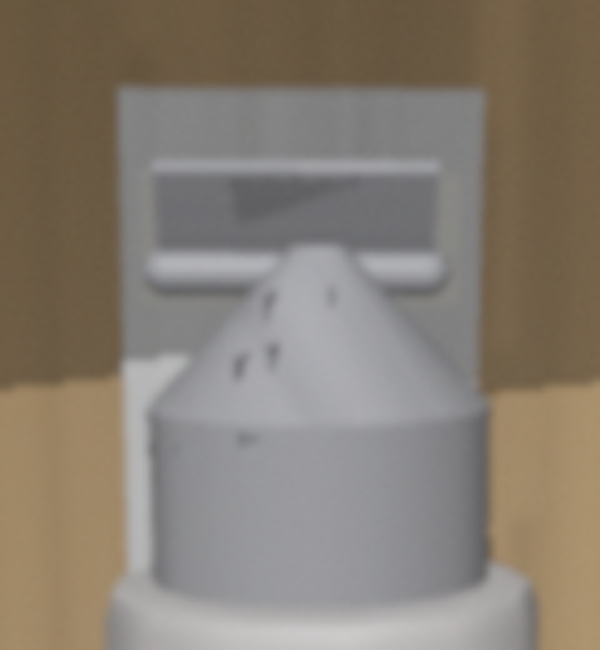

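```bash
python3 -m handwheel '1 1 -.1 0 0 0 0;1 1 -.1 .05 0 0 0;1 .6 0 0 0 0 0;1 .3 0 0 0 0 0;1 0 0 0 0 0 0;1 0 0 0 0 0 0;1 0 0 0 0 0 0';python3 - <<'E'
from h import *
s=read_state();im=snapshot("wrist");cv2.imwrite("pics/w7.png",im[:,:,::-1])
R=Rn.from_quat(np.roll(s["ee_rot"],-1)).as_matrix();print(R.round(4),s['tcp_pos'],s['ft_force'])
crop("w",im,250,90,120,130,5,"pics/c9.png")
E
```

```text
clock: 8.85
tcp_pos: [0.5038, 0.0474, 0.2425]
ee_rot: [0.473, 0.526, 0.473, -0.526]
ft_force: [-0.7, -0.1, -1.4]
width: 0.0245
[[ 2.000e-04  9.944e-01 -1.060e-01]
 [-1.000e-04 -1.060e-01 -9.944e-01]
 [-1.000e+00  2.000e-04  0.000e+00]] [0.50383379 0.04739999 0.24245516] [-0.71280072 -0.07308941 -1.36253247]
```

View pics/c9.png

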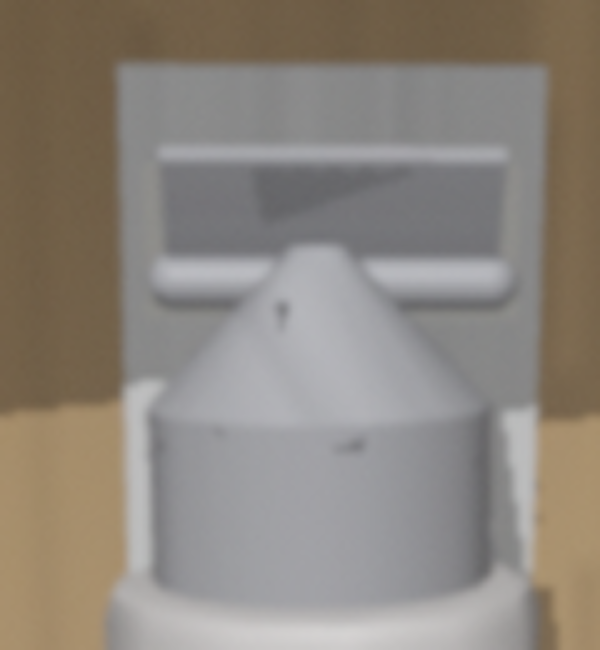

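```bash
python3 -m handwheel '1 .3 0 0 0 0 0;1 .3 0 0 0 0 0;1 .2 0 0 0 0 0;1 .1 0 0 0 0 0;1 .1 0 0 0 0 0;1 0 0 0 0 0 0;1 0 0 0 0 0 0'; python3 -m handwheel '1 .1 0 0 0 0 0;1 .1 0 0 0 0 0;1 0 0 0 0 0 0';python3 -m handwheel '1 .1 0 0 0 0 0;1 .1 0 0 0 0 0;1 0 0 0 0 0 0'; python3 -m handwheel '1 .1 0 0 0 0 0;1 .1 0 0 0 0 0;1 0 0 0 0 0 0'
```

```text
clock: 9.48
tcp_pos: [0.5037, 0.0475, 0.2323]
ee_rot: [-0.473, -0.526, -0.473, 0.526]
ft_force: [0.9, -0.5, -0.9]
width: 0.0241
clock: 9.73
tcp_pos: [0.5036, 0.0475, 0.2302]
ee_rot: [-0.473, -0.526, -0.473, 0.526]
ft_force: [-0.7, 0.6, -0.8]
width: 0.0245
clock: 9.98
tcp_pos: [0.5037, 0.0475, 0.2282]
ee_rot: [-0.473, -0.526, -0.473, 0.526]
ft_force: [-0.6, -0.3, -0.3]
width: 0.0247
clock: 10.23
tcp_pos: [0.5038, 0.0475, 0.2263]
ee_rot: [0.473, 0.526, 0.473, -0.526]
ft_force: [0.1, 0.2, 0.9]
width: 0.0241
```

```bash
for i in 1 2; do :; done; python3 -m handwheel '1 .1 0 0 0 0 0;1 .1 0 0 0 0 0;1 0 0 0 0 0 0'; python3 -m handwheel '1 .1 0 0 0 0 0;1 .1 0 0 0 0 0;1 0 0 0 0 0 0';python3 -m handwheel '1 .1 0 0 0 0 0;1 .1 0 0 0 0 0;1 0 0 0 0 0 0'
```

```text
clock: 10.48
tcp_pos: [0.5039, 0.0475, 0.2244]
ee_rot: [0.473, 0.526, 0.473, -0.526]
ft_force: [0.3, -0.5, 3.0]
width: 0.0244
clock: 10.73
tcp_pos: [0.5039, 0.0475, 0.2224]
ee_rot: [0.473, 0.526, 0.473, -0.526]
ft_force: [0.9, 0.1, 4.9]
width: 0.0241
clock: 10.98
tcp_pos: [0.5039, 0.0475, 0.2205]
ee_rot: [0.473, 0.526, 0.473, -0.526]
ft_force: [-0.2, -0.3, 6.5]
width: 0.0245
```

```bash
python3 -m handwheel '1 .1 0 0 0 0 0;1 .1 0 0 0 0 0;1 0 0 0 0 0 0'; python3 -m handwheel '1 .1 0 0 0 0 0;1 .1 0 0 0 0 0;1 0 0 0 0 0 0'
```

```text
clock: 11.23
tcp_pos: [0.504, 0.0475, 0.2187]
ee_rot: [0.473, 0.526, 0.473, -0.525]
ft_force: [-0.0, -0.3, 7.4]
width: 0.024
clock: 11.48
tcp_pos: [0.5042, 0.0475, 0.2169]
ee_rot: [0.473, 0.526, 0.473, -0.525]
ft_force: [-0.5, -0.1, 9.7]
width: 0.0243
```

```bash
python3 -m handwheel '1 .05 0 0 0 0 0;1 .05 0 0 0 0 0;1 0 0 0 0 0 0'
```

```text
clock: 11.73
tcp_pos: [0.5043, 0.0475, 0.216]
ee_rot: [0.473, 0.526, 0.473, -0.525]
ft_force: [-0.4, 0.6, 10.1]
width: 0.0246
```

```bash
python3 -m handwheel '1 .05 0 0 0 0 0;1 .05 0 0 0 0 0;1 0 0 0 0 0 0'; python3 -m handwheel '1 .05 0 0 0 0 0;1 .05 0 0 0 0 0;1 0 0 0 0 0 0'
```

```text
clock: 11.98
tcp_pos: [0.5043, 0.0475, 0.2151]
ee_rot: [0.473, 0.526, 0.473, -0.525]
ft_force: [-0.5, -0.5, 11.0]
width: 0.0241
clock: 12.23
tcp_pos: [0.5044, 0.0475, 0.2142]
ee_rot: [0.473, 0.527, 0.472, -0.525]
ft_force: [-1.5, -0.3, 12.2]
width: 0.0244
```

```bash
python3 -m handwheel '1 .05 0 0 0 0 0;1 .05 0 0 0 0 0;1 0 0 0 0 0 0'
```

```text
clock: 12.48
tcp_pos: [0.5045, 0.0475, 0.2132]
ee_rot: [0.473, 0.527, 0.472, -0.525]
ft_force: [-1.0, 0.5, 12.6]
width: 0.0245
```

```bash
python3 -m handwheel '1 .05 0 0 0 0 0;1 0 0 0 0 0 0'; python3 - <<'E'
from h import *
im=snapshot("wrist");crop("w",im,230,80,160,150,4,"pics/c10.png")
s=read_state();R=Rn.from_quat(np.roll(s["ee_rot"],-1)).as_matrix();print(R.round(4))
E
```

```text
clock: 12.65
tcp_pos: [0.5045, 0.0475, 0.2128]
ee_rot: [0.473, 0.527, 0.472, -0.525]
ft_force: [-0.2, -0.2, 13.0]
width: 0.0243
[[ 2.300e-03  9.944e-01 -1.060e-01]
 [ 8.000e-04 -1.060e-01 -9.944e-01]
 [-1.000e+00  2.200e-03 -1.000e-03]]
```

View pics/c10.png

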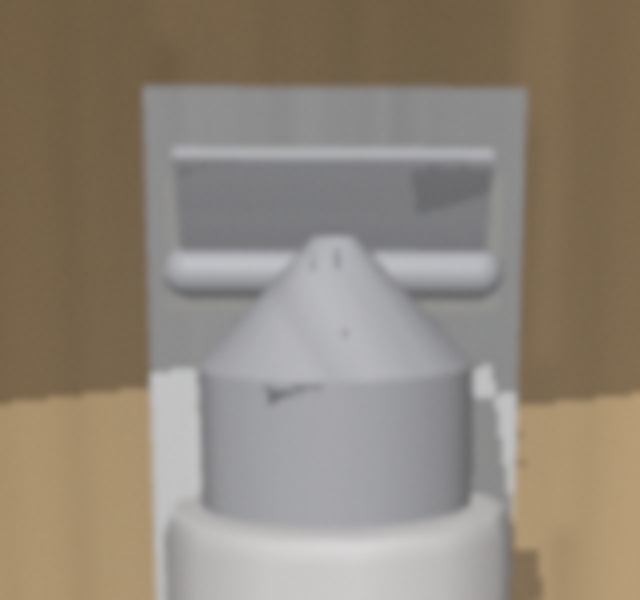

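The point sits on the bead, centred (crop 332,240), about 6 mm above home; close to the snap.

```bash
python3 -m handwheel '1 .05 0 0 0 0 0;1 0 0 0 0 0 0'; python3 -m handwheel '1 .05 0 0 0 0 0;1 0 0 0 0 0 0'
```

```text
clock: 12.87
tcp_pos: [0.5045, 0.0475, 0.2123]
ee_rot: [0.473, 0.527, 0.472, -0.525]
ft_force: [-0.8, 0.2, 14.1]
width: 0.0242
clock: 13.03
tcp_pos: [0.5045, 0.0474, 0.2115]
ee_rot: [0.473, 0.527, 0.472, -0.525]
ft_force: [1.6, -0.4, 6.8]
width: 0.0241
```

```bash
python3 -m handwheel '1 .05 0 0 0 0 0;1 0 0 0 0 0 0'; python3 -m handwheel '1 .05 0 0 0 0 0;1 0 0 0 0 0 0'
```

```text
clock: 13.2
tcp_pos: [0.5046, 0.0475, 0.2109]
ee_rot: [0.473, 0.527, 0.472, -0.525]
ft_force: [1.5, -0.9, 6.6]
width: 0.0244
clock: 13.37
tcp_pos: [0.5046, 0.0475, 0.2104]
ee_rot: [0.473, 0.527, 0.472, -0.525]
ft_force: [0.8, -0.1, 8.1]
width: 0.0243
```

```bash
python3 - <<'E'
from h import *
im=snapshot("wrist");crop("w",im,230,80,160,150,4,"pics/c11.png")
im=snapshot("scene");crop("s",im,260,170,130,110,6,"pics/s11.png")
s=read_state();R=Rn.from_quat(np.roll(s["ee_rot"],-1)).as_matrix();print(R.round(4),s['torque'],s['ft_force'])
E
```

```text
[[ 2.500e-03  9.943e-01 -1.061e-01]
 [ 3.000e-04 -1.061e-01 -9.944e-01]
 [-1.000e+00  2.500e-03 -6.000e-04]] [-0.09584635 -0.20770286 -0.00934023] [1.23093411 0.28424379 7.03387723]
```

View pics/c11.png

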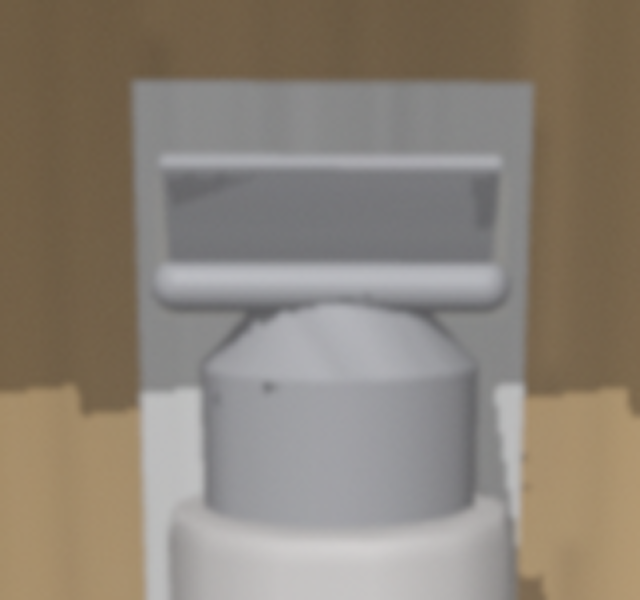

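View pics/s11.png

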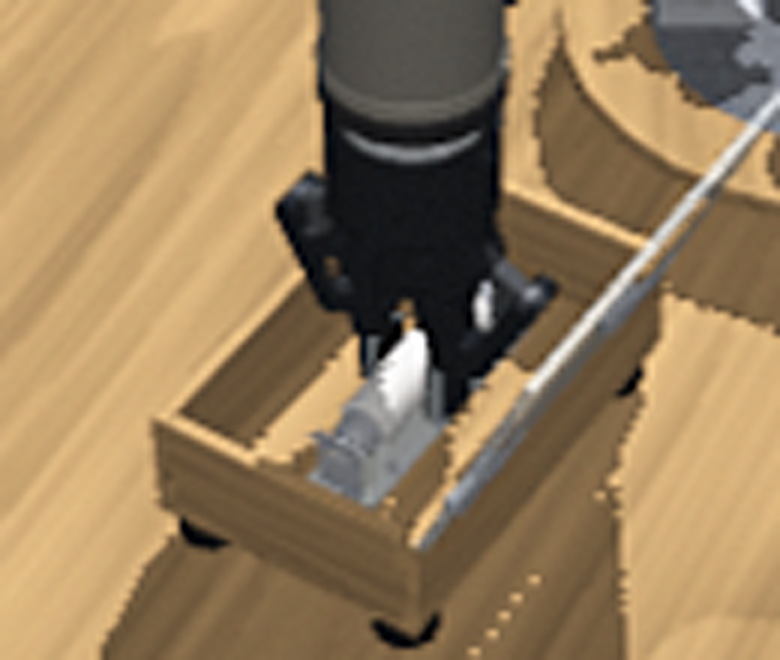

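The +y point is under its bead (crop 340,300). I'll push a little more, well under the limit, to check that the other end has gone as well.

```bash
python3 -m handwheel '1 .05 0 0 0 0 0;1 .05 0 0 0 0 0;1 0 0 0 0 0 0'; python3 -m handwheel '1 .05 0 0 0 0 0;1 .05 0 0 0 0 0;1 0 0 0 0 0 0'; python3 -m handwheel '1 .05 0 0 0 0 0;1 .05 0 0 0 0 0;1 0 0 0 0 0 0'
```

```text
clock: 13.72
tcp_pos: [0.5046, 0.0474, 0.2095]
ee_rot: [0.473, 0.527, 0.472, -0.525]
ft_force: [0.7, -0.1, 9.0]
width: 0.0244
clock: 13.97
tcp_pos: [0.5046, 0.0475, 0.2086]
ee_rot: [0.473, 0.527, 0.472, -0.525]
ft_force: [0.2, -0.5, 10.2]
width: 0.0247
clock: 14.22
tcp_pos: [0.5046, 0.0474, 0.2077]
ee_rot: [0.473, 0.527, 0.472, -0.525]
ft_force: [-0.1, 1.1, 10.9]
width: 0.0241
```

```bash
python3 -m handwheel '1 -.2 0 0 0 0 0;1 -.2 0 0 0 0 0;1 -.2 0 0 0 0 0;1 -.2 0 0 0 0 0;1 -.1 0 0 0 0 0;1 0 0 0 0 0 0;1 0 0 0 0 0 0'; python3 -m handwheel '.68 0 0 0 0 0 0;.62 0 0 0 0 0 0;.56 0 0 0 0 0 0;.5 0 0 0 0 0 0;.45 0 0 0 0 0 0;.45 0 0 0 0 0 0;.45 0 0 0 0 0 0'; python3 - <<'E'
from h import *
im=snapshot("wrist");cv2.imwrite("pics/w12.png",im[:,:,::-1])
E
```

```text
clock: 14.8
tcp_pos: [0.5045, 0.0475, 0.2161]
ee_rot: [0.473, 0.526, 0.472, -0.525]
ft_force: [5.8, -0.7, 1.8]
width: 0.0242
clock: 15.38
tcp_pos: [0.5034, 0.0475, 0.2157]
ee_rot: [-0.473, -0.526, -0.473, 0.526]
ft_force: [-0.1, 0.0, 0.2]
width: 0.047
```

View pics/w12.png

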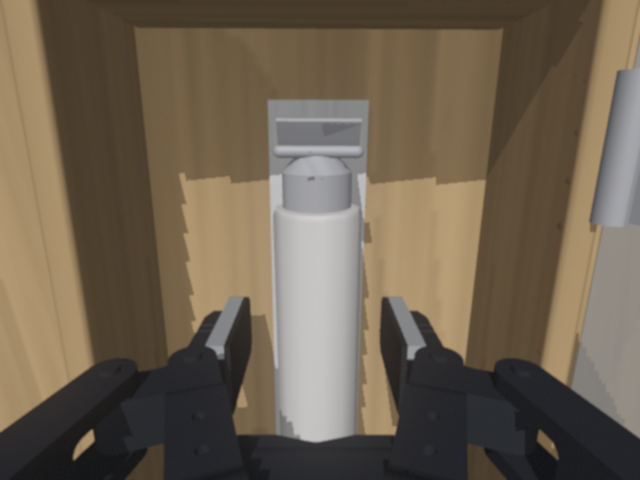

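Lamp sits centred under the bead (317,150) after release. Retract and verify both ends.

```bash
python3 -m handwheel '.45 -.5 0 0 0 0 0;.45 -1 0 0 0 0 0;.45 -2 0 0 0 0 0;.45 -3 0 0 0 0 0;.45 -3.5 0 0 0 0 0;.45 -4 0 0 0 0 0;.45 -4 0 0 0 0 0;.45 -3 0 0 0 0 0;.45 -.5 0 0 0 0 0;.45 0 0 0 0 0 0'; python3 - <<'E'
from h import *
s=read_state();print(s['joints'].round(3),s['tcp_pos'])
im=snapshot("wrist");cv2.imwrite("pics/w13.png",im[:,:,::-1])
im=snapshot("scene");crop("s",im,260,170,130,110,6,"pics/s13.png")
E
```

```text
clock: 16.27
tcp_pos: [0.5041, 0.0471, 0.4335]
ee_rot: [0.473, 0.528, 0.472, -0.524]
ft_force: [-0.5, -0.5, -0.6]
width: 0.0468
[-0.94   0.207  0.846  1.96  -0.182  1.046 -0.119] [0.50414051 0.04709043 0.43351913]
```

View pics/w13.png

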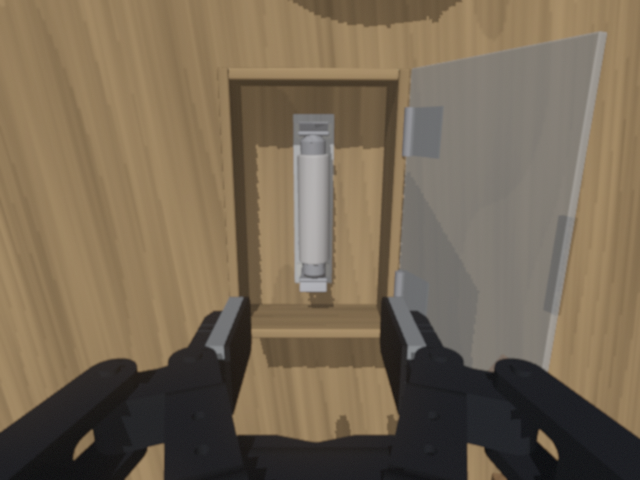

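View pics/s13.png

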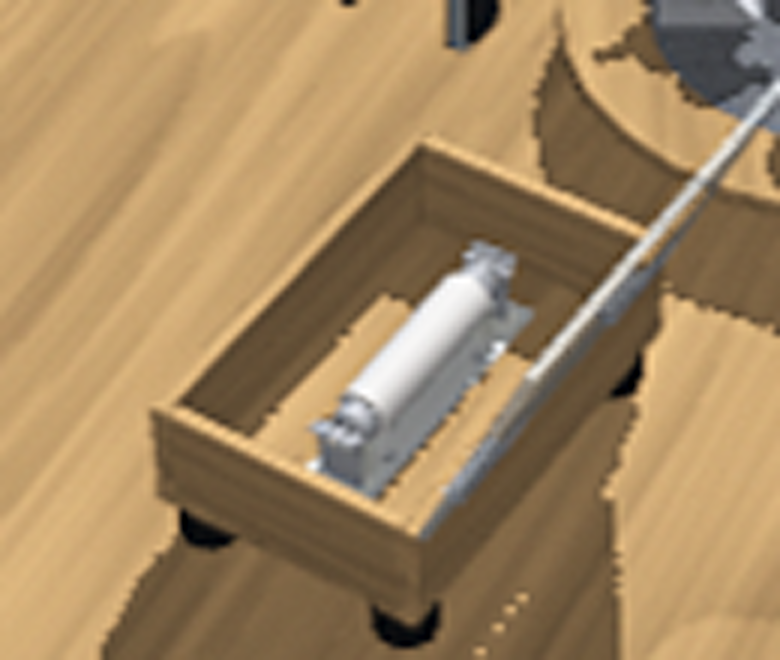

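```bash
python3 - <<'E'
from h import *
im=cv2.imread("pics/w13.png")[:,:,::-1];crop("w",im,265,105,100,200,3,"pics/c13.png")
E
```

```text
(no output)
```

View pics/c13.png

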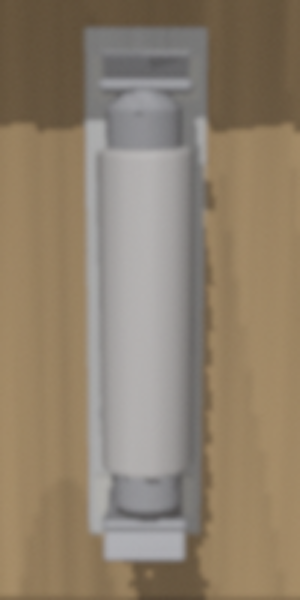

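```bash
python3 -m handwheel '.8 0 4 0 7.1 0 0;1 0 4 0 7.1 0 0;1 0 4 0 7.1 0 0;1 0 0 0 7.1 0 0;1 0 0 0 7.1 0 0;1 0 0 0 7.1 0 0;1 0 0 0 7.1 0 0;1 0 0 0 7.1 0 0;1 0 0 0 7.1 0 0;1 0 0 0 7.1 0 0'; python3 -m handwheel '1 0 0 0 7 0 0;1 0 0 0 7 0 0;1 0 0 0 5 0 0;1 0 0 0 0 0 0;1 0 0 0 0 0 0'; python3 - <<'E'
from h import *
s=read_state();print(s['joints'].round(3))
R=Rn.from_quat(np.roll(s["ee_rot"],-1)).as_matrix();print(R.round(3))
C=np.array([.5055,.048,0]);yaw=np.radians(-6);bx=np.array([np.cos(yaw),np.sin(yaw),0]);
print("box x of tcp",bx@(s['tcp_pos']-C),s['tcp_pos'])
for d in(.18,.20,.03):
    t=C+bx*d;t[2]=.338;print(d,(R.T@(t-s['tcp_pos'])*100).round(2))
im=snapshot("wrist");cv2.imwrite("pics/w14.png",im[:,:,::-1])
E
```

```text
clock: 17.2
tcp_pos: [0.6194, 0.0202, 0.4286]
ee_rot: [-0.077, -0.702, -0.077, 0.704]
ft_force: [0.2, -0.3, 0.3]
width: -0.0001
clock: 17.62
tcp_pos: [0.6196, 0.0204, 0.4291]
ee_rot: [0.036, -0.705, 0.037, 0.707]
ft_force: [0.0, 0.1, -0.0]
width: 0.0
[-0.907  0.632  1.185  1.715 -0.617  1.23  -1.243]
[[-0.003 -0.104 -0.995]
 [-0.002 -0.995  0.104]
 [-1.     0.002  0.003]]
box x of tcp 0.11635343936909565 [0.61959256 0.02039132 0.42907086]
0.18 [ 9.09 -1.56 -6.39]
0.2 [ 9.08 -1.56 -8.39]
0.03 [ 9.13 -1.58  8.61]
```

View pics/w14.png

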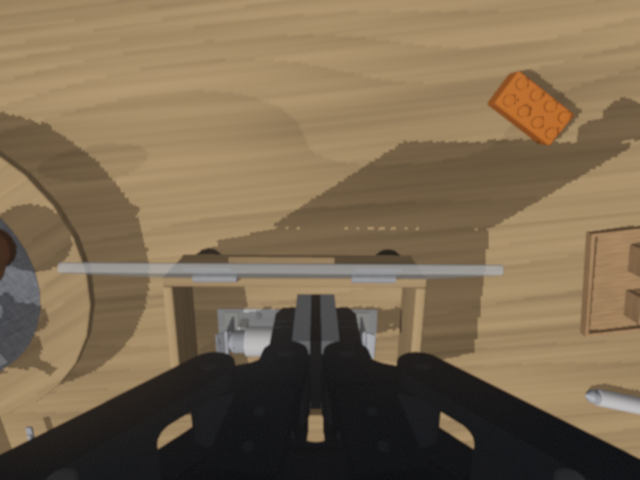

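```bash
python3 -m handwheel '1 0 -.5 -2 0 0 0;1 0 -.5 -3 0 0 0;1 0 -.5 -2.4 0 0 0;1 0 0 -1 0 0 0;1 0 0 0 0 0 0;1 2 0 0 0 0 0;1 3 0 0 0 0 0;1 3 0 0 0 0 0;1 1 0 0 0 0 0;1 0 0 0 0 0 0'; python3 - <<'E'
from h import *
s=read_state()
im=snapshot("wrist");cv2.imwrite("pics/w15.png",im[:,:,::-1])
im=snapshot("scene");crop("s",im,230,60,200,220,2.7,"pics/s15.png")
E
```

```text
clock: 18.5
tcp_pos: [0.7036, 0.0267, 0.3379]
ee_rot: [0.037, -0.704, 0.037, 0.708]
ft_force: [0.3, 0.1, -0.3]
width: 0.0001
```

View pics/w15.png

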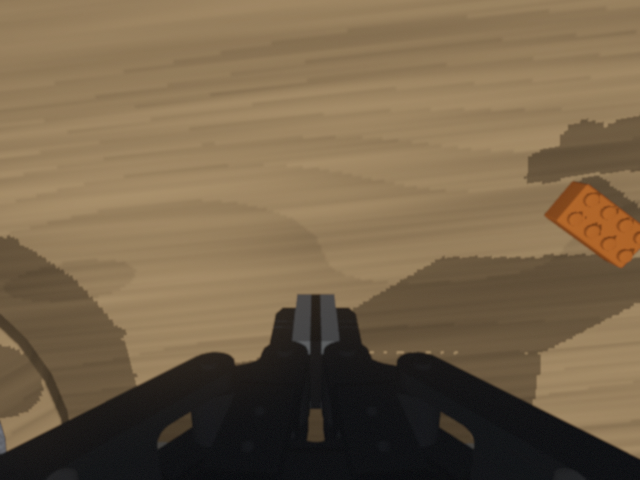

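View pics/s15.png

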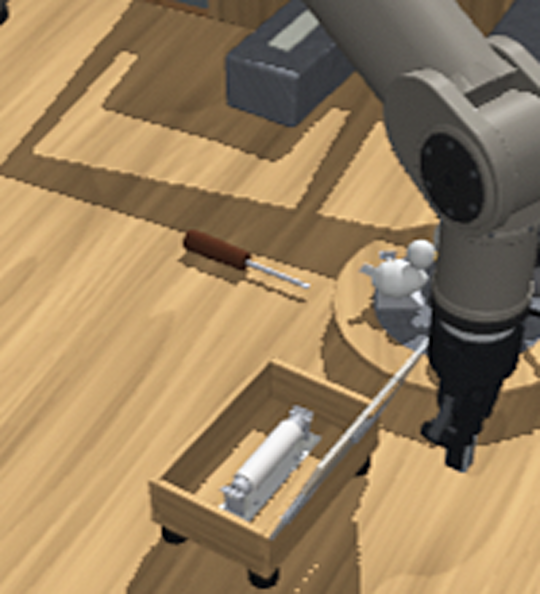

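Fingers hang behind the lid, clear of everything (pads at (316,320)). Pushing forward.

```bash
python3 -m handwheel '1 0 0 1.5 0 0 0;1 0 0 2 0 0 0;1 0 0 2 0 0 0;1 0 0 1.5 0 0 0;1 0 0 1 0 0 0;1 0 0 1 0 0 0'; python3 -m handwheel '1 0 0 1 0 0 0;1 0 0 1 0 0 0;1 0 0 1 0 0 0'; python3 -m handwheel '1 0 0 1 0 0 0;1 0 0 1 0 0 0;1 0 0 1 0 0 0'; python3 - <<'E'
from h import *
im=snapshot("scene");crop("s",im,230,60,200,220,2.7,"pics/s16.png")
E
```

```text
clock: 19.1
tcp_pos: [0.6161, 0.0353, 0.3438]
ee_rot: [-0.038, 0.708, -0.037, -0.704]
ft_force: [2.5, -1.0, 8.3]
width: -0.0
clock: 19.35
tcp_pos: [0.587, 0.0384, 0.344]
ee_rot: [-0.038, 0.708, -0.037, -0.704]
ft_force: [1.4, 0.6, 11.1]
width: 0.0001
clock: 19.6
tcp_pos: [0.5555, 0.0421, 0.3416]
ee_rot: [-0.038, 0.707, -0.037, -0.706]
ft_force: [0.8, -0.4, -0.5]
width: -0.0001
```

View pics/s16.png

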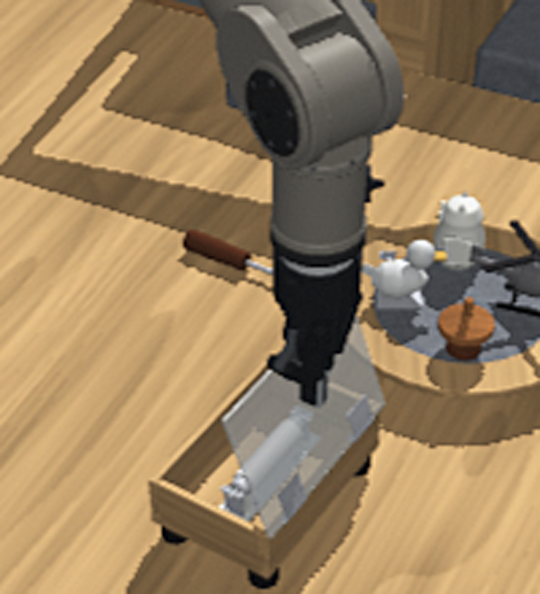

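The lid is past upright and sinking. Back off upward and wait.

```bash
python3 -m handwheel '1 -1 0 -1 0 0 0;1 -2 0 -2 0 0 0;1 -3 0 -2 0 0 0;1 -2 0 -2 0 0 0;1 -1 0 -1 0 0 0;1 0 0 0 0 0 0;1 0 0 0 0 0 0;1 0 0 0 0 0 0;1 0 0 0 0 0 0;1 0 0 0 0 0 0'; python3 -m handwheel '1 0 0 0 0 0 0;1 0 0 0 0 0 0;1 0 0 0 0 0 0;1 0 0 0 0 0 0;1 0 0 0 0 0 0;1 0 0 0 0 0 0;1 0 0 0 0 0 0;1 0 0 0 0 0 0;1 0 0 0 0 0 0;1 0 0 0 0 0 0';python3 -m handwheel '1 0 0 0 0 0 0;1 0 0 0 0 0 0;1 0 0 0 0 0 0;1 0 0 0 0 0 0;1 0 0 0 0 0 0;1 0 0 0 0 0 0;1 0 0 0 0 0 0;1 0 0 0 0 0 0;1 0 0 0 0 0 0;1 0 0 0 0 0 0';python3 -m handwheel '1 0 0 0 0 0 0;1 0 0 0 0 0 0;1 0 0 0 0 0 0;1 0 0 0 0 0 0;1 0 0 0 0 0 0;1 0 0 0 0 0 0;1 0 0 0 0 0 0;1 0 0 0 0 0 0;1 0 0 0 0 0 0;1 0 0 0 0 0 0';python3 - <<'E'
from h import *
im=snapshot("wrist");cv2.imwrite("pics/w17.png",im[:,:,::-1])
im=snapshot("scene");crop("s",im,270,170,120,110,6,"pics/s17.png")
im=snapshot("scene");cv2.imwrite("pics/s17f.png",im[:,:,::-1])
E
```

```text
clock: 20.48
tcp_pos: [0.6346, 0.0341, 0.4298]
ee_rot: [0.038, -0.705, 0.037, 0.707]
ft_force: [-0.5, -0.1, -0.5]
width: -0.0
clock: 21.32
tcp_pos: [0.6354, 0.0338, 0.4309]
ee_rot: [-0.037, 0.706, -0.037, -0.706]
ft_force: [0.6, -0.3, 0.5]
width: -0.0002
clock: 22.15
tcp_pos: [0.6354, 0.0337, 0.4309]
ee_rot: [-0.037, 0.706, -0.037, -0.706]
ft_force: [1.1, -0.2, -0.4]
width: -0.0003
clock: 22.98
tcp_pos: [0.6354, 0.0338, 0.4309]
ee_rot: [-0.037, 0.706, -0.037, -0.706]
ft_force: [0.6, 0.1, -0.2]
width: 0.0001
```

View pics/s17.png

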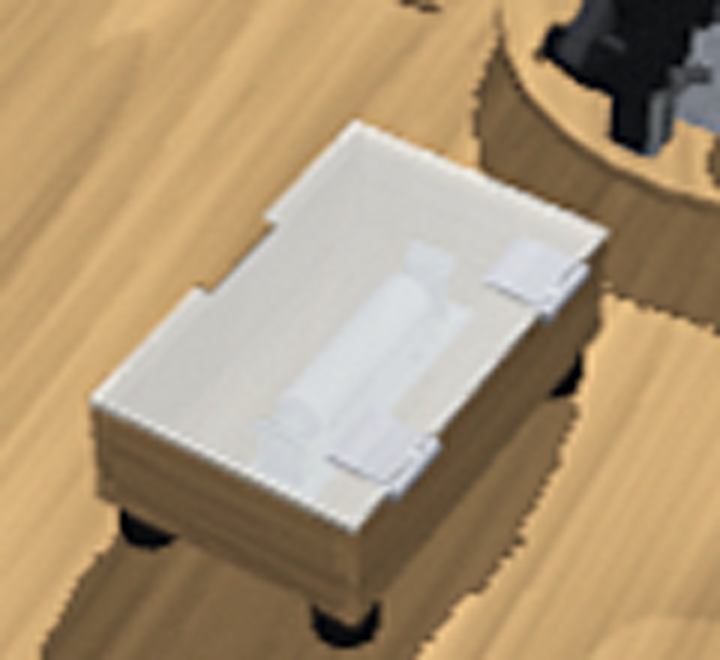

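View pics/w17.png

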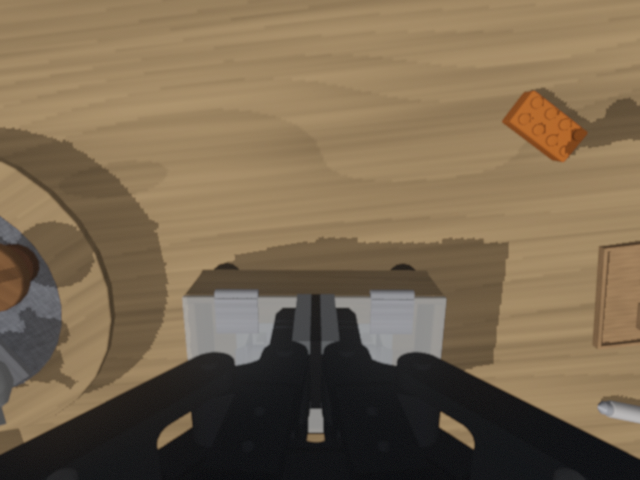

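View pics/s17f.png

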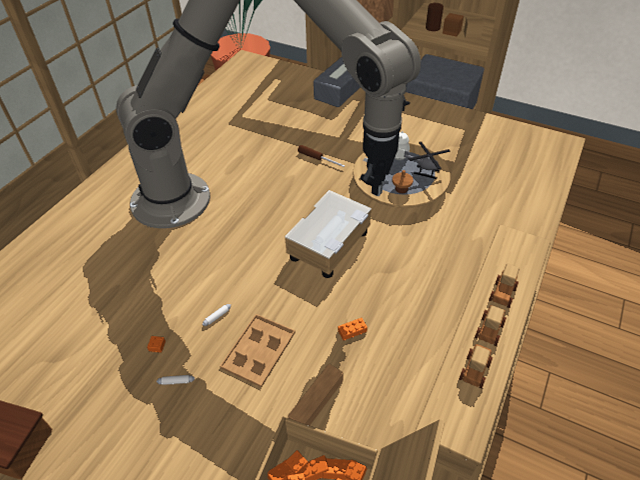

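```bash
python3 -m handwheel '1 0 0 0 0 0 0;1 0 0 0 0 0 0;1 0 0 0 0 0 0;1 0 0 0 0 0 0;1 0 0 0 0 0 0;1 0 0 0 0 0 0;1 0 0 0 0 0 0;1 0 0 0 0 0 0;1 0 0 0 0 0 0;1 0 0 0 0 0 0'; python3 - <<'E'
from h import *
a=cv2.imread("pics/s17f.png");im=snapshot("scene")[:,:,::-1]
print(cv2.absdiff(a,im)[190:280,280:380].max())
bx,by=[np.array(v) for v in((np.cos(.105),-np.sin(.105),0),(np.sin(.105),np.cos(.105),0))]
C=np.array([.5055,.048,.091]);print(proj("scene",[C+x*.068*bx+y*.105*by for x in(-1,1) for y in(-1,1)]).round(1))
print(sign_off())
E
```

```text
clock: 23.97
tcp_pos: [0.6354, 0.0338, 0.4308]
ee_rot: [0.037, -0.706, 0.037, 0.706]
ft_force: [0.0, 0.6, -0.1]
width: -0.0001
6
[[284.2 236.6]
 [328.3 189.9]
 [328.8 258.3]
 [371.  208.2]]
the job is handed in; nothing more can be done
None
```

The lamp is in the light box with the lid shut, and I handed the job in at about 24 s of the 72 s allowed. No verdict came back.

**Lamp:** I chose the tube in the card tray because it measured 126 mm over the points; the two loose lamps nearby are shorter. I gripped it in the middle, lined it up over the box and pressed slowly. The force climbed to about 14 N and dropped to about 7 N at the snap. A further push up to about 11 N gave only the feet's stiffness and no second drop, so both ends had gone home. After I let go, the pictures showed the lamp level with both ends under the beads.

**Lid:** I pushed it forward from behind with the closed fingers, and it sank shut by itself.

**Last checks:**
- **Lid shut:** its corners in the scene picture matched where a flat lid should appear to within about 2 px, and nothing in that area moved over the last second.
- **Robot clear:** the wrist force was about zero and the gripper stood well clear of everything.
- **Other things:** I saw no toys, bricks, carton or screwdriver moved in the pictures, but I did not measure them. The arm hid part of the turntable in the last view.
- **Calculated only:** I could not measure the seat height or the clip angles directly, so those rest on the force readings and the pictures.

One measurement disagreed: the first wrist picture put the lamp about 10 mm off because the arm was still settling. I took it again at rest and used that value.

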